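Clear and lock the chip extractor's cover

ROBOT

A 7-joint arm with a two-finger parallel gripper is mounted at the origin on the work surface. World frame = base frame: x ahead of the robot, y to its left, z up, the work surface at z = 0. Lengths are in m, angles in degrees, forces in N, time in s.
With the tool pointing down it reaches from about 0.4 to 0.9 m from the base axis. Payload 5.5 kg.
Tool frame: the origin (TCP) lies at the very end of the fingers, on their centre line; the grasp point (between the pads) lies 19 mm behind it; z points along the fingers, y is the line along which they close (so a half turn about z gives the same grasp; the last joint's range is limited). The gripper opens to 92 mm and grips with 3 to 60 N. Pads are 19 mm wide; open, the fingers measure 130 mm over their backs; the gripper's body (75 mm by 190 mm) begins 47 mm behind the grasp point.
Start: joints at [88.992, 28.699, -24.465, 88.831, 12.651, 65.22, -12.049], TCP at [0.18, -0.625, 0.205] pointing down, gripper open.
Joint ranges: [-164.97, 164.97], [-17.58, 116.51], [-87.97, 89.64], [11.32, 138.91], [-80.73, 260.73], [10.89, 115.49], [-147.41, 147.41]. Speed limits (degrees/s): [147.25, 147.25, 180, 180, 180, 180, 180].

INTERFACE

Orientations are given as [roll, pitch, yaw] about the fixed x, y, z axes, in that order (R = Rz(yaw) Ry(pitch) Rx(roll)).
In Python, from workcell import env, snapshot, workorder, spot_in gives the robot as it stands.
- The arm moves only by the tool drive_tool, never from a script. Its arguments are lists of equal length, an entry for each row: "dp": the shift along the tool's x, y, z in m, a list of three; "delta_rot": the turn, a rotation vector about the tool's x, y, z in degrees, a list of three; "hand": the closure, from -1 (fully open) to 1 (shut). A call has 1 to 12 rows; each row shifts and turns the commanded pose from where the row before left it, along the tool's axes as they then stand; what a row does not reach is not made up. A row lasts 1/10 s, in which the tool goes at most 50 mm and 8.59 degrees, less where a joint would pass 70% of its speed; a pose out of reach is approached as far as the arm can. A call with a gripper value outside its range is refused whole. The fingers move at their own pace and stop on an object; the grip force is fixed at half the most. Time passes only in rows, so rows that do not move let the fingers close. It gives the time, the measured TCP pose, the force, the opening and the grip force at its end, in the units of the state.
- env.get_state(): the state, without advancing time (a new reading comes with each control period).
- snapshot(name): name is "side" or "top"; returns a dict with "frame" (384x512x3 uint8, red, green, blue), "intrinsics" (3x3 intrinsics, pixels), "R" (3x3) and "t" (3): a world point X has camera coordinates R X + t. Camera axes: x right, y down, z forward; pixel columns grow to the right and rows downward; lengths in m; the calibration is good to about 2 mm. A picture is of the moment at which its call begins. There is no depth.
- workorder.hand_in(): hands the job in; it is judged then, once.
Trained networks look in the newest picture that a camera, given by its name, has taken for a name from the list of things; names that differ only in an ending like _2 or _b are one class to them, and where a whole thing is asked for, a point or a joint stands for the part that bears it (a point fixed in the world has none). Each returns a list of dicts, best first, with "confidence" (0 to 1); they miss things now and then, are a little off and sometimes report something else, mostly with a low value. They report only what shows in the picture. A call takes as long as a camera call.
- spot_in(camera, name): "position" ([x, y, z] in m, in the coordinates of the camera as it stood for that picture, good to about 4 mm: the middle of the surface that is visible of it).
The state is a dict: "t": time; "joints": joint angles; "joint_vel": joint speeds; "tau": joint torques, N m; "ee_pos": TCP position; "ee_rot": TCP orientation; "wrist_force": force on the tool from outside, world axes, zero at the start; "moment": the same for the moment, N m; "opening": opening from 0.0 (shut) to 1.0 (fully open); "grip_force": force on a finger pad.
Only numpy, scipy, OpenCV 4.12 (cv2) and the standard library are available. Lean on these libraries where they do the work, as an engineer would, in place of code of your own. Each camera call takes 0.05 s, during which the arm holds its last target. There are 200 camera calls.

TASK

Clear the wooden offcut off the chip extractor into the blue bin and lock its cover: with the orange key, not with the gripper itself, turn both slotted fasteners, the one on the deck and the one on the sloping front, clockwise until they are fully home against their stops. Finish with the key hanging upright in its wooden stand again, and leave everything else on the bench where it is.

Things in the scene. Friction and masses are not known exactly. Their poses are not given: they have to be found in the camera images.
- unit: yellow chip extractor, fixed, 330 (x, front to back) x 260 mm. Origin: on the table, mid-width, 130 mm behind the front edge. Front 42 mm high, cover slopes up at 30 deg from x = -130 to -30 mm, then a flat deck 100 mm high with two ribs across, 24 mm high, 12 wide, at x = 0 and 90; black canister on it at x 155, y 75 mm, 80 wide, 50 high. Green marks: where a locked slot points.
- fastener_top (a joint): angle of the screw on the deck (between the ribs): 0 = slot runs front to back (unlocked), grows as it is turned clockwise seen from above; stop at 1.571 = slot runs side to side (locked). It stays where left.
- fastener_top_slot (a point): steel quarter-turn screw head, 48 mm across, standing 15 mm proud of the cover, with a straight slot 12 mm wide and 10 mm deep, open at both ends. This point: the middle of the slot's floor (5 mm above the deck); z out of the deck along the screw's axis, x along the slot; it turns with the screw.
- fastener_slope (a joint): angle of the screw on the sloping front: 0 = slot runs up the slope (unlocked), grows as it is turned clockwise, looking at its head; stop at 1.571 = slot runs side to side (locked). It stays where left.
- fastener_slope_slot (a point): steel quarter-turn screw head, 48 mm across, standing 15 mm proud of the cover, with a straight slot 12 mm wide and 10 mm deep, open at both ends. This point: the middle of the slot's floor (5 mm above the cover); z along the screw's axis, square to the sloping cover (30 deg from vertical, leaning to the unit's front), x along the slot; it turns with the screw.
- stand: wooden stand for the key, 100 x 100 x 97 mm, fixed; top plate 12 mm thick with a square through hole 48 x 48 mm in the middle, open below. The key hangs upright in it, blade down, its guard resting on the plate.
- stand_seat (a point): middle of the stand's hole, level with its top face, 97 mm above the table; z up
- bin: open blue bin, fixed, 210 (x) x 160 (y) x 90 mm high, walls 5 mm. Origin: centre of its underside
- offcut: pale wooden offcut, 120 (x) x 42 (y) x 35 mm, 100 g; origin: centre of its underside. It lies across the two ribs on the deck, over the screw there
- offcut_center (a point): centre of the offcut
- battery: bystander: tool battery, black and red, 85 x 70 x 49 mm, on the back of the unit's deck; origin: centre of underside
- tape: bystander: yellow tape measure, 70 x 39 x 66 mm; origin: centre of underside
- block: bystander: wooden block, 90 x 70 x 50 mm; origin: centre of underside
- spray: bystander: spray can, 64 mm in diameter, 125 mm high; origin: centre of underside
- mug: bystander: white mug, 80 mm in diameter, 90 mm high, handle at +y; origin: centre of underside
- glue: bystander: glue bottle, 56 mm in diameter, 120 mm high; origin: centre of underside
- caster: bystander: caster wheel standing on its plate, 75 x 65 x 80 mm; origin: centre of underside
- key: slot key (stubby driver), 142 mm, 220 g, upright in the stand. Origin: centre of the blade's end; z up the key, x along the blade's width. Flat steel blade 30 wide, 5 thick, 18 mm long; shaft 16 mm in diameter; round black guard, 72 in diameter, 76 to 82 mm up; then the orange handle, 30 x 30 mm square, 82 to 142 mm up, faces square to x and y; black stripe on top along x.

How it is judged:
By the outcome, as a careful person would: the job done as asked, in the order asked, and still so for the second after the job is handed in, with the robot touching nothing.
It also fails if it takes over 72 s, if anything falls off the work surface, if the arm or the gripper's body presses on something with over 40 N, if the wrist force passes 120 N, or if a joint passes its speed limit or range.

## Working session

There is one attempt and no reset: what is moved stays moved. The work goes in short steps, Python scripts to look and compute and a tool call to move; the robot and the scene stay as the last step left them, time stands still between calls to the robot, and variables do not carry over. Pictures are saved under pics/ and viewed, at most 13 in all, crops included, and the job is handed in when it is done.

Besides the shell and the picture viewer there is one more tool, called after "Call:" as a command line: name --argument value ..., lists and objects as JSON in quotes. drive_tool: Moves the arm, as the interface text tells. Its arguments: {"type":"object","properties":{"dp":{"type":"array"},"delta_rot":{"type":"array"},"hand":{"type":"array"}},"required":["dp","delta_rot","hand"]}

```bash
ls; mkdir -p pics; cat > h.py <<'E'
import numpy as np, cv2
from workcell import env, snapshot, workorder, spot_in
from scipy.spatial.transform import Rotation as Rn
def world(c,s,name,n=2):
    out=[]
    for d in spot_in(c,name)[:n]:
        p=s["R"].T@(np.array(d["position"])-s["t"]); out.append((np.round(p,4).tolist(),round(d["confidence"],2)))
    return out
def save(s,n): cv2.imwrite(f"pics/{n}.png",s["frame"][:,:,::-1])
def pix(s,X):
    c=s["R"]@np.array(X)+s["t"]; u=s["intrinsics"]@c; return u[:2]/u[2]
def onplane(s,uv,z):
    d=s["R"].T@np.linalg.solve(s["intrinsics"],np.array([uv[0],uv[1],1.])); o=-s["R"].T@s["t"]
    return o+d*(z-o[2])/d[2]
E
python3 - <<'E'
from h import *
st=env.get_state(); print({k:np.round(v,4).tolist() for k,v in st.items()})
for c in("top","side"):
    s=snapshot(c); save(s,c+"0"); print(c,np.round(-s["R"].T@s["t"],3),np.round(s["R"],3).tolist(),s["intrinsics"][0,0])
    for n in "unit fastener_top fastener_slope stand bin offcut battery tape block spray mug glue caster key fastener_slope_slot offcut_center stand_seat".split():
        try: print(n,world(c,s,n))
        except Exception as e: print(n,e)
E
```

```text
pics
{'t': 0.0, 'joints': [88.9917, 28.7554, -24.4543, 88.8925, 12.6505, 65.2204, -12.0476], 'joint_vel': [0.0117, -0.0171, -0.0107, 0.0318, -0.0175, 0.0328, -0.0223], 'tau': [0.0008, -56.6588, -5.8164, -27.9114, -0.0689, 0.0306, 0.0002], 'ee_pos': [0.1799, -0.6238, 0.2039], 'ee_rot': [-179.8854, -0.0048, 16.0943], 'wrist_force': [0.5496, 0.8523, 0.3226], 'moment': [0.0062, -0.005, -0.0514], 'grip_force': 0.0, 'opening': 1.0018}
top [0.442 0.016 0.934] [[-0.022, -1.0, 0.015], [-0.994, 0.021, -0.111], [0.11, -0.017, -0.994]] 353.1131789177585
unit [([0.6293, -0.0157, 0.1008], 0.77), ([0.4597, -0.3317, 0.1023], 0.27)]
fastener_top [([0.6673, 0.3472, 0.0509], 0.43)]
fastener_slope [([0.6644, 0.0882, 0.0881], 0.63)]
stand [([0.4532, -0.3046, 0.0949], 0.62)]
bin []
offcut [([0.5547, -0.0288, 0.1611], 0.73)]
battery [([0.5677, -0.1501, 0.1414], 0.55), ([0.7304, 0.2841, 0.0548], 0.55)]
tape [([0.368, -0.1632, 0.0665], 0.93), ([0.7323, 0.2821, 0.055], 0.26)]
block [([0.3674, 0.0931, 0.0495], 0.7)]
spray [([0.6512, -0.3121, 0.1186], 0.79), ([0.6645, 0.0862, 0.0882], 0.73)]
mug [([0.6669, 0.34
[... 794 characters left out ...]
], 0.33)]
offcut [([0.5402, -0.0114, 0.1599], 0.59)]
battery [([0.5415, -0.1411, 0.1323], 0.82)]
tape [([0.3623, -0.1578, 0.0486], 0.85), ([0.5414, -0.0137, 0.1588], 0.28)]
block [([0.359, 0.1209, 0.0531], 0.73)]
spray [([0.6459, -0.3044, 0.1056], 0.87), ([0.5398, -0.141, 0.1303], 0.3)]
mug [([0.3588, 0.1202, 0.0514], 0.72), ([0.6396, 0.3461, 0.0556], 0.64)]
glue [([0.5372, -0.01, 0.1611], 0.4)]
caster [([0.7312, 0.3026, 0.0724], 0.57)]
key [([0.6432, -0.3045, 0.1051], 0.74), ([0.4483, -0.3268, 0.1135], 0.57)]
fastener_slope_slot [([0.6609, 0.0937, 0.0808], 0.54)]
offcut_center [([0.5478, -0.0116, 0.1543], 0.7)]
stand_seat [([0.4399, -0.3029, 0.0573], 0.66), ([0.7323, 0.3039, 0.0704], 0.65)]
```

```bash
python3 - <<'E'
import cv2
for c in("top","side"):
    cv2.imwrite(f"pics/{c}0b.png",cv2.resize(cv2.imread(f"pics/{c}0.png"),(800,600),interpolation=cv2.INTER_CUBIC))
E
```

```text
(no output)
```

View pics/top0b.png

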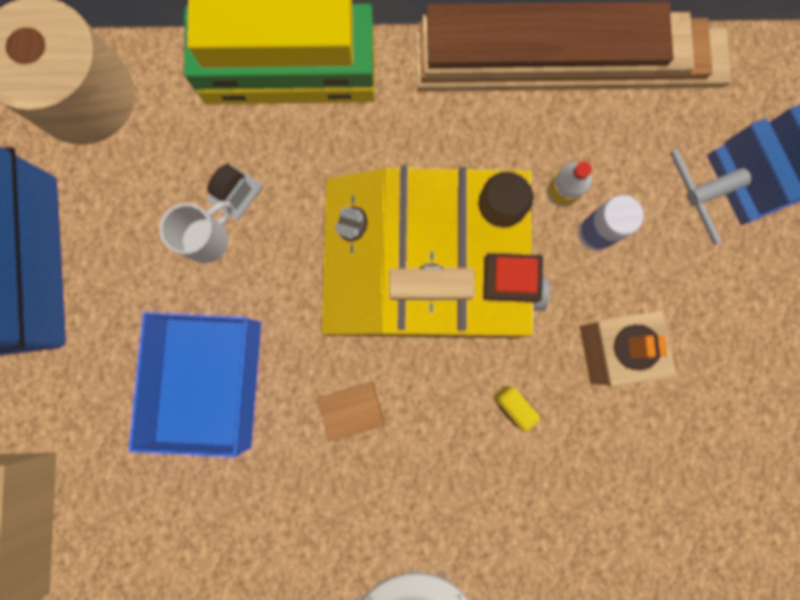

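View pics/side0b.png

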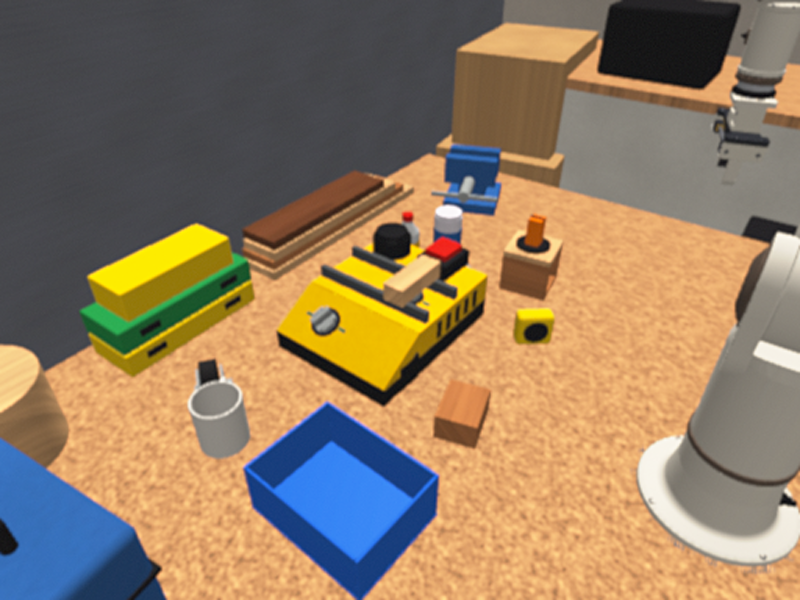

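The top view (800x600 scale) shows the unit with its front toward +y. The slope screw is at (351,223), the offcut at (432,283) and the key in its stand at (640,347). The bin is at (197,385). The side view agrees with this.

```bash
python3 - <<'E'
import cv2
a=cv2.imread("pics/top0.png")
cv2.imwrite("pics/c1.png",cv2.resize(a[100:220,200:350],None,fx=5,fy=5,interpolation=cv2.INTER_CUBIC))
k=cv2.resize(a[190:260,365:440],None,fx=5.3,fy=5.3,interpolation=cv2.INTER_CUBIC)
b=cv2.imread("pics/side0.png")
k2=cv2.resize(b[130:200,310:385],None,fx=5.3,fy=5.3,interpolation=cv2.INTER_CUBIC)
cv2.imwrite("pics/c2.png",cv2.hconcat([k,k2]))
E
```

```text
(no output)
```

View pics/c1.png

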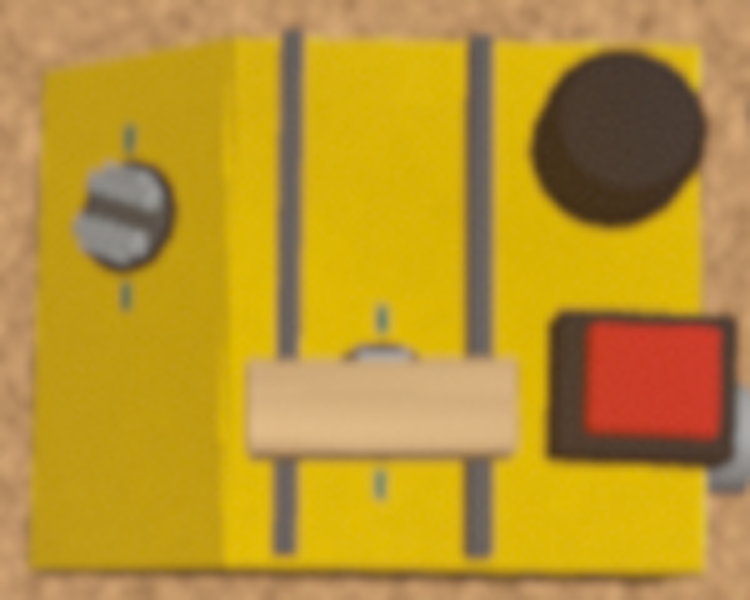

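View pics/c2.png

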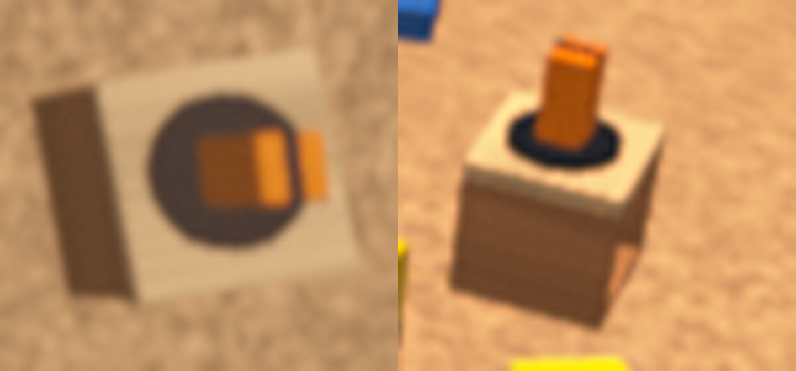

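The crops show the deck marks at (382,318) and (380,485), so that screw centre is about (381,401). The slope marks are at (129,137) and (126,297), with the slope slot turned about 10° clockwise. The key's stripe runs along world x, its top face is centred at about (290,164), and the guard at about (227,171).

```bash
cat >> h.py <<'E'
def c1(p): return ((p[0]+.5)/5-.5+200,(p[1]+.5)/5-.5+100)
def c2(p): return ((p[0]+.5)/5.3-.5+365,(p[1]+.5)/5.3-.5+190)
def U(q,p):  # unit pose (x,y,yawdeg) -> world
    return np.r_[q[:2],0]+Rn.from_euler('z',q[2],degrees=True).apply(p)
E
python3 - <<'E'
from h import *
from scipy.optimize import least_squares
s=snapshot("top")
C=[((-.03,.13,.1),(236,38)),((.2,.13,.1),(702,45)),((-.03,-.13,.1),(222,568)),((.2,-.13,.1),(705,572)),((-.13,.13,.042),(45,72)),((-.13,-.13,.042),(30,568))]
f=lambda q:np.concatenate([pix(s,U(q,p))-c1(c) for p,c in C])
r=least_squares(f,[.63,0,-90]);q=r.x;print("unit",q,np.round(r.fun,1))
Ri=Rn.from_euler('z',-q[2],degrees=True)
def inu(p): return Ri.apply(p-np.r_[q[:2],0])
d=onplane(s,c1((381,401.5)),.1);print("deck screw",d,inu(d))
# slope plane
n=Rn.from_euler('z',q[2],degrees=True).apply([-.5,0,np.cos(np.pi/6)]);p0=U(q,[-.13,0,.042])
def onsl(c,off=0):
    o=-s["R"].T@s["t"];v=s["R"].T@np.linalg.solve(s["intrinsics"],np.r_[c1(c),1.])
    return o+v*((p0+n*off-o)@n)/(v@n)
m=onsl((127.5,217));print("slope screw",m,inu(m),"n",n)
a,b=onsl((88,205),.015),onsl((160,221),.015);v=inu(b)-inu(a);print("slot dir unit",v,np.degrees(np.arctan2(-v[1],v[0]/np.cos(np.pi/6))))
g=[onplane(s,c1(p),.159) for p in((250,362),(515,358),(517,458),(249,456))];print("offcut",np.mean(g,0),inu(np.mean(g,0)))
print("key guard",onplane(s,c2((227,171)),.103),"top",onplane(s,c2((290,164)),.163))
k=[onplane(s,c2(p),.163) for p in((257,127),(323,131),(327,199),(258,206),(297,131),(302,200))];print(np.round(k,4).tolist())
st=[onplane(s,c2(p),.097) for p in((97,87),(314,50),(357,265),(137,300))];print("stand",np.mean(st,0),np.round(st,3).tolist())
bn=[onplane(s,((x+.5)*.64-.5,(y+.5)*.64-.5),.09) for x,y in((145,314),(260,320),(240,455),(132,452))];print("bin",np.mean(bn,0),np.round(bn,3).tolist())
E
```

```text
unit [ 6.16399245e-01  7.16751690e-03 -9.21637670e+01] [-0.5 -0.6  0.2 -0.1  0.1 -0.1  0.7  0.7 -0.2 -0.3 -0.5  0.5]
deck screw [ 0.56518131 -0.03486595  0.1       ] [ 0.04393727 -0.04959441  0.1       ]
slope screw [0.66531733 0.08747465 0.06965691] [-0.08209682  0.04585113  0.06965691] n [0.01887794 0.4996435  0.8660254 ]
slot dir unit [ 0.03746204 -0.01290269  0.02162872] 16.60862173362699
offcut [ 0.55337663 -0.03199463  0.159     ] [ 0.0415137  -0.06149907  0.159     ]
key guard [ 0.45846037 -0.34283516  0.103     ] top [ 0.45957952 -0.34329429  0.163     ]
[[0.4752, -0.3306, 0.163], [0.4729, -0.358, 0.163], [0.4449, -0.3576, 0.163], [0.4426, -0.3288, 0.163], [0.4731, -0.3472, 0.163], [0.4447, -0.3472, 0.163]]
stand [ 0.45688714 -0.34501196  0.097     ] [[0.498, -0.289, 0.097], [0.512, -0.389, 0.097], [0.416, -0.401, 0.097], [0.402, -0.301, 0.097]]
bin [0.41731362 0.32540769 0.09      ] [[0.525, 0.402, 0.09], [0.512, 0.228, 0.09], [0.312, 0.256, 0.09], [0.32, 0.415, 0.09]]
```

```bash
cat >> h.py <<'E'
import json
def plan(wps,hand,start=None):
    """wps: [(pos, R(Rotation), n)]; prints rows from the measured pose"""
    st=env.get_state(); p=np.array(st["ee_pos"]); R=Rn.from_euler('xyz',st["ee_rot"],degrees=True)
    if start: p,R=start
    dp,dr=[],[]
    for P,Rt,n in wps:
        P=np.array(P); p0=p.copy(); w=(R.inv()*Rt).as_rotvec(); R0=R
        for i in range(1,n+1):
            tp=p0+(P-p0)*i/n; tR=R0*Rn.from_rotvec(w*i/n)
            a=np.round(R.inv().apply(tp-p),3); b=np.round((R.inv()*tR).as_rotvec(degrees=True),1)
            p=p+R.apply(a); R=R*Rn.from_rotvec(b,degrees=True); dp.append((a+0).tolist()); dr.append((b+0).tolist())
            if np.linalg.norm(a)>.05 or np.linalg.norm(b)>8.59: print("TOO FAST",i,np.linalg.norm(a),np.linalg.norm(b))
    for i in range(0,len(dp),12):
        print('"dp":',json.dumps(dp[i:i+12])); print('"rot":',json.dumps(dr[i:i+12])); print('n',len(dp[i:i+12]))
    print("end",np.round(p,4),np.round(R.as_euler('xyz',degrees=True),1))
    return p,R
def down(yaw): return Rn.from_euler('xyz',[180,0,yaw],degrees=True)
def S():
    st=env.get_state(); print({k:np.round(st[k],4 if k=="ee_pos" else 2).tolist() for k in("t","joints","ee_pos","ee_rot","wrist_force","moment","opening","grip_force")})
E
python3 - <<'E'
from h import *
plan([((.26,-.49,.27),down(35),4),((.5534,-.032,.235),down(88),12),((.5534,-.032,.129),down(88),4)],-1)
E
```

```text
"dp": [[0.029, -0.027, -0.016], [0.03, -0.024, -0.017], [0.033, -0.022, -0.016], [0.034, -0.019, -0.016], [0.042, -0.017, 0.003], [0.043, -0.014, 0.003], [0.044, -0.011, 0.003], [0.045, -0.007, 0.003], [0.045, -0.004, 0.003], [0.045, 0.0, 0.002], [0.045, 0.003, 0.003], [0.045, 0.007, 0.003]]
"rot": [[0.0, 0.0, -4.7], [0.0, 0.0, -4.8], [0.0, 0.0, -4.7], [0.0, 0.0, -4.7], [0.0, 0.0, -4.4], [0.0, 0.0, -4.4], [0.0, 0.0, -4.5], [0.0, 0.0, -4.4], [0.0, 0.0, -4.4], [0.0, 0.0, -4.4], [0.0, 0.0, -4.4], [0.0, 0.0, -4.4]]
n 12
"dp": [[0.044, 0.01, 0.003], [0.044, 0.014, 0.003], [0.042, 0.017, 0.003], [0.04, 0.02, 0.003], [0.0, 0.0, 0.026], [0.0, 0.0, 0.027], [0.0, 0.0, 0.026], [0.0, 0.0, 0.027]]
"rot": [[0.0, 0.0, -4.5], [0.0, 0.0, -4.4], [0.0, 0.0, -4.4], [0.0, 0.0, -4.4], [0.0, 0.0, 0.0], [0.0, 0.0, 0.0], [0.0, 0.0, 0.0], [0.0, 0.0, 0.0]]
n 8
end [ 0.5536 -0.0323  0.1289] [180.  -0.  88.]
```

Call:
drive_tool --dp '[[0.029,-0.027,-0.016],[0.03,-0.024,-0.017],[0.033,-0.022,-0.016],[0.034,-0.019,-0.016],[0.042,-0.017,0.003],[0.043,-0.014,0.003],[0.044,-0.011,0.003],[0.045,-0.007,0.003],[0.045,-0.004,0.003],[0.045,0.0,0.002],[0.045,0.003,0.003],[0.045,0.007,0.003]]' --delta_rot '[[0,0,-4.7],[0,0,-4.8],[0,0,-4.7],[0,0,-4.7],[0,0,-4.4],[0,0,-4.4],[0,0,-4.5],[0,0,-4.4],[0,0,-4.4],[0,0,-4.4],[0,0,-4.4],[0,0,-4.4]]' --hand '[-1,-1,-1,-1,-1,-1,-1,-1,-1,-1,-1,-1]'

```text
t: 3.05
ee_pos: [0.4561, -0.1834, 0.2473]
ee_rot: [179.9, 0.1, 70.4]
wrist_force: [0.3, -0.6, -0.8]
opening: 0.998
grip_force: 0.0
```

Call:
drive_tool --dp '[[0.044,0.01,0.003],[0.044,0.014,0.003],[0.042,0.017,0.003],[0.04,0.02,0.003],[0,0,0],[0,0,0.026],[0,0,0.027],[0,0,0.026],[0,0,0.027],[0,0,0]]' --delta_rot '[[0,0,-4.5],[0,0,-4.4],[0,0,-4.4],[0,0,-4.4],[0,0,0],[0,0,0],[0,0,0],[0,0,0],[0,0,0],[0,0,0]]' --hand '[-1,-1,-1,-1,-1,-1,-1,-1,-1,-1]'

```text
t: 4.05
ee_pos: [0.5506, -0.0331, 0.1258]
ee_rot: [-179.6, -0.0, 88.0]
wrist_force: [-0.4, 0.6, -0.5]
opening: 0.999
grip_force: 0.0
```

Call:
drive_tool --dp '[[0,0,0],[0,0,0],[0,0,0],[0,0,0],[0,0,0],[0,0,0]]' --delta_rot '[[0,0,0],[0,0,0],[0,0,0],[0,0,0],[0,0,0],[0,0,0]]' --hand '[1,1,1,1,1,1]'

```text
t: 4.65
ee_pos: [0.5538, -0.0324, 0.1293]
ee_rot: [180.0, 0.0, 88.0]
wrist_force: [-0.7, 0.2, 0.1]
opening: 0.529
grip_force: 0.0
```

```bash
python3 - <<'E'
from h import *
plan([((.5536,-.0322,.129),down(88),3),((.5536,-.0322,.249),down(88),4),((.417,.325,.2),down(174),11),((.417,.325,.2),down(174),1),((.417,.325,.045),down(174),5)],1)
E
```

```text
"dp": [[0.0, 0.0, 0.0], [0.0, 0.0, 0.0], [0.0, 0.0, 0.0], [0.0, 0.0, -0.03], [0.0, 0.0, -0.03], [0.0, 0.0, -0.03], [0.0, 0.0, -0.03], [0.032, -0.014, 0.004], [0.034, -0.009, 0.005], [0.034, -0.004, 0.004], [0.035, 0.0, 0.005], [0.034, 0.005, 0.004]]
"rot": [[0.0, 0.0, 0.0], [0.0, 0.0, 0.0], [0.0, 0.0, 0.0], [0.0, 0.0, 0.0], [0.0, 0.0, 0.0], [0.0, 0.0, 0.0], [0.0, 0.0, 0.0], [0.0, 0.0, -7.8], [0.0, 0.0, -7.8], [0.0, 0.0, -7.9], [0.0, 0.0, -7.8], [0.0, 0.0, -7.8]]
n 12
"dp": [[0.034, 0.01, 0.005], [0.031, 0.014, 0.004], [0.03, 0.018, 0.005], [0.027, 0.022, 0.004], [0.023, 0.026, 0.005], [0.02, 0.029, 0.004], [0.0, 0.0, 0.0], [0.0, 0.0, 0.031], [0.0, 0.0, 0.031], [0.0, 0.0, 0.031], [0.0, 0.0, 0.031], [0.0, 0.0, 0.031]]
"rot": [[0.0, 0.0, -7.8], [0.0, 0.0, -7.8], [0.0, 0.0, -7.9], [0.0, 0.0, -7.8], [0.0, 0.0, -7.8], [0.0, 0.0, -7.8], [0.0, 0.0, 0.0], [0.0, 0.0, 0.0], [0.0, 0.0, 0.0], [0.0, 0.0, 0.0], [0.0, 0.0, 0.0], [0.0, 0.0, 0.0]]
n 12
end [0.4172 0.3252 0.0451] [-180.    0.  174.]
```

Call:
drive_tool --dp '[[0,0,0],[0,0,0],[0,0,0],[0,0,-0.03],[0,0,-0.03],[0,0,-0.03],[0,0,-0.03],[0.032,-0.014,0.004],[0.034,-0.009,0.005],[0.034,-0.004,0.004],[0.035,0,0.005],[0.034,0.005,0.004]]' --delta_rot '[[0,0,0],[0,0,0],[0,0,0],[0,0,0],[0,0,0],[0,0,0],[0,0,0],[0,0,-7.8],[0,0,-7.8],[0,0,-7.9],[0,0,-7.8],[0,0,-7.8]]' --hand '[1,1,1,1,1,1,1,1,1,1,1,1]'

```text
t: 5.85
ee_pos: [0.4903, 0.1308, 0.2265]
ee_rot: [-180.0, 0.0, 127.4]
wrist_force: [0.3, -0.8, -1.5]
opening: 0.454
grip_force: 29.9
```

Call:
drive_tool --dp '[[0.034,0.01,0.005],[0.031,0.014,0.004],[0.03,0.018,0.005],[0.027,0.022,0.004],[0.023,0.026,0.005],[0.02,0.029,0.004],[0,0,0],[0,0,0.031],[0,0,0.031],[0,0,0.031],[0,0,0.031],[0,0,0.031]]' --delta_rot '[[0,0,-7.8],[0,0,-7.8],[0,0,-7.9],[0,0,-7.8],[0,0,-7.8],[0,0,-7.8],[0,0,0],[0,0,0],[0,0,0],[0,0,0],[0,0,0],[0,0,0]]' --hand '[1,1,1,1,1,1,1,1,1,1,1,1]'

```text
t: 7.05
ee_pos: [0.4172, 0.3245, 0.0434]
ee_rot: [-180.0, -0.0, 173.9]
wrist_force: [1.3, 0.8, -0.7]
opening: 0.453
grip_force: 29.9
```

Call:
drive_tool --dp '[[0,0,0],[0,0,0],[0,0,0],[0,0,-0.03],[0,0,-0.045],[0,0,-0.045],[0,0,-0.045],[0,0,0]]' --delta_rot '[[0,0,0],[0,0,0],[0,0,0],[0,0,0],[0,0,0],[0,0,0],[0,0,0],[0,0,0]]' --hand '[0.3,-0.2,-0.2,-0.2,-0.2,-0.2,-0.4,-1]'

```text
t: 7.85
ee_pos: [0.4194, 0.3294, 0.2177]
ee_rot: [179.5, 0.5, 174.0]
wrist_force: [0.7, 0.7, -0.5]
opening: 0.728
grip_force: 0.0
```

```bash
python3 - <<'E'
from h import *
S()
s=snapshot("top");save(s,"t1");a=s["frame"][:,:,::-1]
cv2.imwrite("pics/t1b.png",cv2.hconcat([cv2.resize(a[100:220,200:300],None,fx=5,fy=5,interpolation=cv2.INTER_CUBIC),cv2.resize(a[190:300,70:170],(300,600))]))
E
```

```text
{'t': 7.85, 'joints': [14.4, 31.86, -73.97, 104.56, 33.29, 68.67, 14.04], 'ee_pos': [0.4194, 0.3294, 0.2177], 'ee_rot': [179.55, 0.53, 174.0], 'wrist_force': [0.68, 0.71, -0.47], 'moment': [0.13, -0.12, -0.02], 'opening': 0.73, 'grip_force': 0.0}
```

View pics/t1b.png

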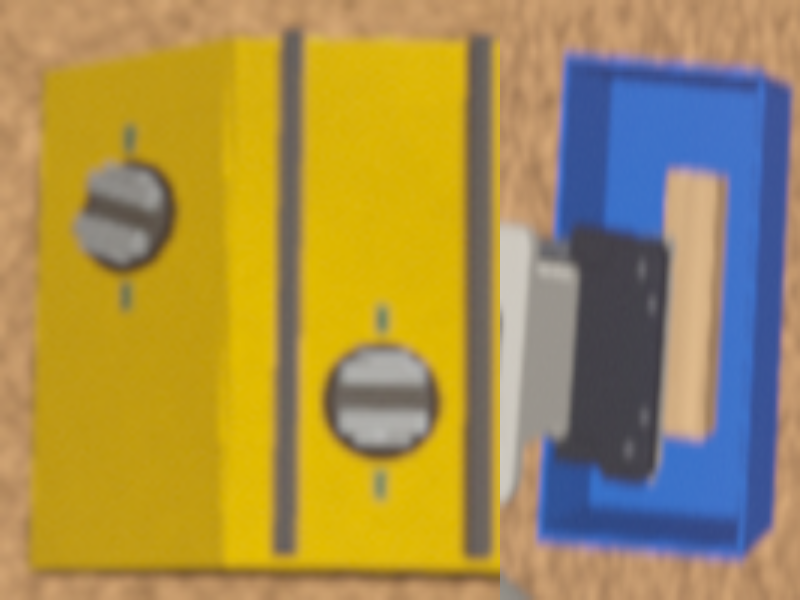

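The offcut lies in the bin. Both screws are visible: the deck slot runs front to back at about (382,398), and the slope slot is at about (124,212), turned roughly 15°.

```bash
python3 - <<'E'
from h import *
plan([((.459,-.343,.225),down(90),15),((.459,-.343,.225),down(90),1),((.459,-.343,.135),down(90),3),((.459,-.343,.113),down(90),2)],-1)
s=snapshot("top")
for p,z in(((382,397.5),.115),((382,397.5),.105),((381,401.5),.1),((382,401),.11)): print(z,onplane(s,c1(p),z))
E
```

```text
"dp": [[-0.007, -0.044, -0.001], [-0.012, -0.043, -0.001], [-0.016, -0.042, 0.0], [-0.02, -0.04, -0.001], [-0.023, -0.038, -0.001], [-0.028, -0.036, -0.001], [-0.03, -0.033, 0.0], [-0.034, -0.029, -0.001], [-0.036, -0.026, -0.001], [-0.039, -0.023, -0.001], [-0.041, -0.019, 0.0], [-0.042, -0.014, -0.001]]
"rot": [[0.0, 0.0, 5.6], [0.1, 0.0, 5.6], [0.0, 0.0, 5.6], [0.0, 0.0, 5.6], [0.1, 0.0, 5.6], [0.0, 0.0, 5.6], [0.1, 0.1, 5.6], [0.0, 0.0, 5.6], [0.0, 0.0, 5.6], [0.1, 0.0, 5.6], [0.0, 0.0, 5.6], [0.0, 0.0, 5.6]]
n 12
"dp": [[-0.044, -0.01, -0.001], [-0.044, -0.006, 0.0], [-0.045, -0.002, -0.001], [0.0, 0.0, 0.0], [0.0, 0.0, 0.03], [0.0, 0.0, 0.03], [0.0, 0.0, 0.03], [0.0, 0.0, 0.011], [0.0, 0.0, 0.011]]
"rot": [[0.1, 0.0, 5.6], [0.0, 0.0, 5.6], [0.0, 0.0, 5.6], [0.0, 0.0, 0.0], [0.0, 0.0, 0.0], [0.0, 0.0, 0.0], [0.0, 0.0, 0.0], [0.0, 0.0, 0.0], [0.0, 0.0, 0.0]]
n 9
end [ 0.4592 -0.3432  0.1132] [180.   0.  90.]
0.115 [ 0.56484997 -0.03446304  0.115     ]
0.105 [ 0.56635081 -0.03508502  0.105     ]
0.1 [ 0.56518131 -0.03486595  0.1       ]
0.11 [ 0.56393225 -0.0347288   0.11      ]
```

Call:
drive_tool --dp '[[-0.007,-0.044,-0.002],[-0.012,-0.043,-0.002],[-0.016,-0.042,-0.001],[-0.02,-0.04,-0.002],[-0.023,-0.038,-0.001],[-0.028,-0.036,-0.001],[-0.03,-0.033,0],[-0.034,-0.029,-0.001],[-0.036,-0.026,-0.001],[-0.039,-0.023,-0.001],[-0.041,-0.019,0],[-0.042,-0.014,-0.001]]' --delta_rot '[[0,0,5.6],[0,0,5.6],[0,0,5.6],[0,0,5.6],[0,0,5.6],[0,0,5.6],[0,0,5.6],[0,0,5.6],[0,0,5.6],[0,0,5.6],[0,0,5.6],[0,0,5.6]]' --hand '[-1,-1,-1,-1,-1,-1,-1,-1,-1,-1,-1,-1]'

```text
t: 9.15
ee_pos: [0.4481, -0.2131, 0.2223]
ee_rot: [-179.9, -0.0, 106.5]
wrist_force: [1.0, -0.2, 0.4]
opening: 1.002
grip_force: 0.0
```

Call:
drive_tool --dp '[[-0.044,-0.01,-0.001],[-0.044,-0.006,0],[-0.045,-0.002,-0.001],[0,0,0],[0,0,0],[0,0,0]]' --delta_rot '[[0,0,5.6],[0,0,5.6],[0,0,5.6],[0,0,0],[0,0,0],[0,0,0]]' --hand '[-1,-1,-1,-1,-1,-1]'

```text
t: 9.75
ee_pos: [0.4575, -0.3434, 0.2245]
ee_rot: [-180.0, -0.1, 90.1]
wrist_force: [0.9, -0.3, 0.2]
opening: 0.999
grip_force: 0.0
```

Call:
drive_tool --dp '[[0,0.001,0.035],[0,0,0.035],[0,0,0.025],[0,0,0.01],[0,0,0.007],[0,0,0],[0,0,0],[0,0,0],[0,0,0],[0,0,0],[0,0,0],[0,0,0]]' --delta_rot '[[0,0,0],[0,0,0],[0,0,0],[0,0,0],[0,0,0],[0,0,0],[0,0,0],[0,0,0],[0,0,0],[0,0,0],[0,0,0],[0,0,0]]' --hand '[-1,-1,-1,-1,-1,0,1,1,1,1,1,1]'

```text
t: 10.95
ee_pos: [0.4586, -0.3454, 0.1131]
ee_rot: [180.0, 0.0, 90.0]
wrist_force: [-0.4, 0.1, 0.1]
opening: 0.444
grip_force: 0.0
```

Call:
drive_tool --dp '[[0,0,0],[0,0,0],[0,0,0],[0,0,0],[0,0,0]]' --delta_rot '[[0,0,0],[0,0,0],[0,0,0],[0,0,0],[0,0,0]]' --hand '[1,1,1,1,1]'

```text
t: 11.45
ee_pos: [0.4586, -0.3453, 0.1129]
ee_rot: [180.0, -0.0, 90.0]
wrist_force: [-0.0, -0.4, -0.9]
opening: 0.33
grip_force: 29.5
```

Call:
drive_tool --dp '[[0,0,-0.02],[0,0,-0.04],[0,0,-0.04],[0,0,-0.04],[0,0,-0.012],[0,0,0]]' --delta_rot '[[0,0,0],[0,0,0],[0,0,0],[0,0,0],[0,0,0],[0,0,0]]' --hand '[1,1,1,1,1,1]'

```text
t: 12.05
ee_pos: [0.4593, -0.3457, 0.2663]
ee_rot: [179.9, 0.1, 90.0]
wrist_force: [-0.0, -0.9, -2.9]
opening: 0.327
grip_force: 29.5
```

```bash
python3 - <<'E'
from h import *
plan([((.567,-.035,.265),down(178),11)],1)
E
```

```text
"dp": [[0.028, 0.01, 0.0], [0.027, 0.013, 0.0], [0.024, 0.018, 0.0], [0.022, 0.02, 0.0], [0.019, 0.023, 0.0], [0.015, 0.026, 0.001], [0.012, 0.028, 0.0], [0.008, 0.028, 0.0], [0.003, 0.03, 0.0], [0.0, 0.03, 0.0], [-0.005, 0.029, 0.0]]
"rot": [[0.0, 0.0, -8.0], [0.0, 0.0, -8.0], [0.0, 0.1, -8.0], [0.0, 0.0, -8.0], [0.0, 0.0, -8.0], [0.0, 0.0, -8.0], [0.0, 0.0, -8.0], [0.0, 0.0, -8.0], [0.0, 0.1, -8.0], [0.0, 0.0, -8.0], [0.0, 0.0, -8.0]]
n 11
end [ 0.5668 -0.0355  0.2651] [-180.   -0.  178.]
```

Call:
drive_tool --dp '[[0.028,0.01,0],[0.027,0.013,0],[0.024,0.018,0],[0.022,0.02,0],[0.019,0.023,0],[0.015,0.026,0],[0.012,0.028,0],[0.008,0.028,0],[0.003,0.03,0],[0,0.03,0],[-0.005,0.029,0],[0,0,0]]' --delta_rot '[[0,0,-8],[0,0,-8],[0,0,-8],[0,0,-8],[0,0,-8],[0,0,-8],[0,0,-8],[0,0,-8],[0,0,-8],[0,0,-8],[0,0,-8],[0,0,0]]' --hand '[1,1,1,1,1,1,1,1,1,1,1,1]'

```text
t: 13.25
ee_pos: [0.565, -0.0296, 0.2627]
ee_rot: [179.8, -0.1, 178.6]
wrist_force: [0.6, 0.4, -2.2]
opening: 0.328
grip_force: 29.5
```

Call:
drive_tool --dp '[[0,0,0.02],[0,0,0.02],[0,0,0.005],[0,0,0],[0,0,0]]' --delta_rot '[[0,0,0],[0,0,0],[0,0,0],[0,0,0],[0,0,0]]' --hand '[1,1,1,1,1]'

```text
t: 13.75
ee_pos: [0.566, -0.0351, 0.22]
ee_rot: [180.0, -0.0, 178.0]
wrist_force: [0.3, 0.2, -2.5]
opening: 0.33
grip_force: 29.5
```

```bash
python3 - <<'E'
from h import *
S()
s=snapshot("side");save(s,"s2")
P=[.565,-.035,.105];print(pix(s,P));u=pix(s,[.565,-.035,.16]).astype(int);print(u)
x0,y0=u[0]-50,u[1]-45
print(x0,y0)
cv2.imwrite("pics/s2b.png",cv2.resize(s["frame"][y0:y0+90,x0:x0+100,::-1],None,fx=6.5,fy=6.5,interpolation=cv2.INTER_CUBIC))
st=env.get_state();p=np.array(st["ee_pos"]);R=Rn.from_euler('xyz',st["ee_rot"],degrees=True)
pr=lambda X:np.round(((pix(s,X)-[x0,y0])+.5)*6.5-.5,0).tolist()
for off in(0,.004):
  print(off,"tip",pr(p+R.apply([off,0,.092])),"blade ends",[pr(p+R.apply([off,y,.092])) for y in(-.015,.015)],"shaft/blade",pr(p+R.apply([off,0,.074])),"guard",pr(p+R.apply([off,0,.013])))
for z in(.1,.115): print("screw c",z,pr([.565,-.035,z]))
t=snapshot("top");save(t,"t2")
E
```

```text
{'t': 13.75, 'joints': [53.34, 38.58, -75.91, 99.18, 38.96, 74.06, 56.58], 'ee_pos': [0.566, -0.0351, 0.22], 'ee_rot': [179.98, -0.01, 177.96], 'wrist_force': [0.31, 0.18, -2.53], 'moment': [0.08, -0.15, 0.03], 'opening': 0.33, 'grip_force': 29.51}
[260.88228584 187.39628161]
[261 171]
211 126
0 tip [325.0, 357.0] blade ends [[345.0, 342.0], [304.0, 373.0]] shaft/blade [326.0, 323.0] guard [327.0, 202.0]
0.004 tip [332.0, 360.0] blade ends [[353.0, 345.0], [312.0, 376.0]] shaft/blade [333.0, 326.0] guard [335.0, 205.0]
screw c 0.1 [327.0, 411.0]
screw c 0.115 [327.0, 383.0]
```

View pics/s2b.png

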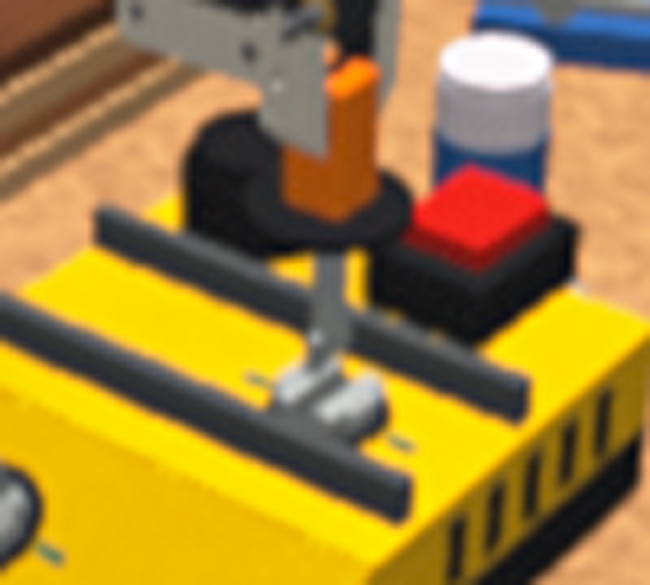

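The side crop shows the screw's marks centred on about (329,410), as predicted, and the shaft at about (331,300), directly above the slot. Descending now.

Call:
drive_tool --dp '[[0,0,0.007],[0,0,0.006],[0,0,0.004],[0,0,0.003],[0,0,0],[0,0,0]]' --delta_rot '[[0,0,0],[0,0,0],[0,0,0],[0,0,0],[0,0,0],[0,0,0]]' --hand '[1,1,1,1,1,1]'

```text
t: 14.45
ee_pos: [0.566, -0.0349, 0.2]
ee_rot: [180.0, 0.0, 178.0]
wrist_force: [-0.0, -0.6, -2.0]
opening: 0.33
grip_force: 29.5
```

```bash
python3 - <<'E'
from h import *
c=np.array([.564,-.035,.198]);P=lambda y:c-.0025*np.r_[np.cos(np.radians(y)),np.sin(np.radians(y)),0]
plan([(P(178),down(178),1)]+[(P(178-8*i),down(178-8*i),1) for i in range(1,12)],1)
E
```

```text
"dp": [[0.0, 0.0, 0.002], [0.0, -0.001, 0.0], [0.0, 0.0, 0.0], [0.0, 0.0, 0.0], [0.0, 0.0, 0.0], [0.0, -0.001, 0.0], [0.0, 0.0, 0.0], [0.0, 0.0, 0.0], [0.0, -0.001, 0.0], [0.0, 0.0, 0.0], [0.0, 0.0, 0.0], [0.0, -0.001, 0.0]]
"rot": [[0.0, 0.0, 0.0], [0.0, 0.0, 8.0], [0.0, 0.0, 8.0], [0.0, 0.0, 8.0], [0.0, 0.0, 8.0], [0.0, 0.0, 8.0], [0.0, 0.0, 8.0], [0.0, 0.0, 8.0], [0.0, 0.0, 8.0], [0.0, 0.0, 8.0], [0.0, 0.0, 8.0], [0.0, 0.0, 8.0]]
n 12
end [ 0.5636 -0.0374  0.198 ] [180.  -0.  90.]
```

Call:
drive_tool --dp '[[0,0,0.002],[0,-0.001,0],[0,0,0],[0,0,0],[0,0,0],[0,-0.001,0],[0,0,0],[0,0,0],[0,-0.001,0],[0,0,0],[0,0,0],[0,-0.001,0]]' --delta_rot '[[0,0,0],[0,0,7],[0,0,7],[0,0,7],[0,0,8],[0,0,8],[0,0,8],[0,0,8],[0,0,8],[0,0,8],[0,0,8],[0,0,8]]' --hand '[1,1,1,1,1,1,1,1,1,1,1,1]'

```text
t: 15.65
ee_pos: [0.5641, -0.0368, 0.198]
ee_rot: [179.9, -0.0, 92.7]
wrist_force: [1.7, 0.8, -5.9]
opening: 0.329
grip_force: 29.6
```

Call:
drive_tool --dp '[[0,0,0],[0,0,0],[0,0,0],[0,0,0],[0,0,0]]' --delta_rot '[[0,0,4],[0,0,4],[0,0,3],[0,0,2],[0,0,0]]' --hand '[1,1,1,1,1]'

```text
t: 16.15
ee_pos: [0.5639, -0.0367, 0.198]
ee_rot: [180.0, -0.0, 80.0]
wrist_force: [1.4, 1.2, -3.5]
opening: 0.331
grip_force: 29.6
```

```bash
python3 - <<'E'
from h import *
S()
E
```

```text
{'t': 16.15, 'joints': [41.6, 27.25, -52.94, 101.13, 24.02, 63.69, -29.17], 'ee_pos': [0.5639, -0.0367, 0.198], 'ee_rot': [179.96, -0.05, 80.03], 'wrist_force': [1.37, 1.18, -3.49], 'moment': [0.35, -0.42, 0.03], 'opening': 0.33, 'grip_force': 29.55}
```

Call:
drive_tool --dp '[[0,0,0],[0,0,0],[0,0,0],[0,0,0]]' --delta_rot '[[0,0,3],[0,0,3],[0,0,2],[0,0,0]]' --hand '[1,1,1,1]'

```text
t: 16.55
ee_pos: [0.5638, -0.0367, 0.198]
ee_rot: [180.0, -0.0, 72.1]
wrist_force: [0.6, 2.1, -3.4]
opening: 0.33
grip_force: 29.6
```

```bash
python3 - <<'E'
from h import *
S()
E
```

```text
{'t': 16.55, 'joints': [40.44, 26.58, -51.16, 101.16, 22.92, 63.32, -36.23], 'ee_pos': [0.5638, -0.0367, 0.198], 'ee_rot': [179.99, -0.05, 72.08], 'wrist_force': [0.59, 2.1, -3.35], 'moment': [0.49, -0.26, 0.03], 'opening': 0.33, 'grip_force': 29.55}
```

Call:
drive_tool --dp '[[0,0,0],[0,0,0],[0,0,0],[0,0,0]]' --delta_rot '[[0,0,3],[0,0,3],[0,0,2],[0,0,0]]' --hand '[1,1,1,1]'

```text
t: 16.95
ee_pos: [0.5636, -0.0366, 0.198]
ee_rot: [180.0, -0.0, 64.2]
wrist_force: [0.6, 2.5, -2.6]
opening: 0.328
grip_force: 31.1
```

```bash
python3 - <<'E'
from h import *
S()
s=snapshot("side");save(s,"s3")
u=pix(s,[.565,-.035,.12]).astype(int)
x0,y0=u[0]-40,u[1]-35
cv2.imwrite("pics/s3b.png",cv2.resize(s["frame"][y0:y0+70,x0:x0+80,::-1],None,fx=8,fy=8,interpolation=cv2.INTER_CUBIC))
E
```

```text
{'t': 16.95, 'joints': [39.24, 25.96, -49.42, 101.21, 21.9, 62.97, -43.25], 'ee_pos': [0.5636, -0.0366, 0.198], 'ee_rot': [179.99, -0.02, 64.25], 'wrist_force': [0.61, 2.47, -2.63], 'moment': [0.56, -0.16, 1.05], 'opening': 0.33, 'grip_force': 31.14}
```

View pics/s3b.png

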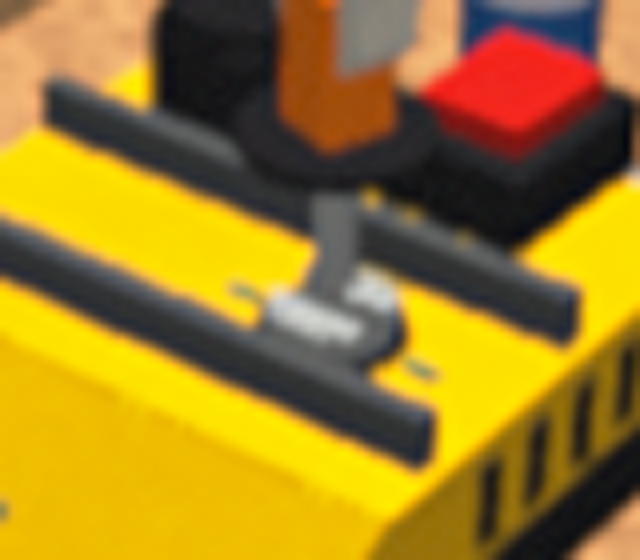

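The slot now lines up with the marks at (240,290) and (425,370), and the moment has risen to 1.05 N m, so the screw is at its stop. I'll press a little further, then back off.

Call:
drive_tool --dp '[[0,0,0],[0,0,0],[0,0,0]]' --delta_rot '[[0,0,3],[0,0,1],[0,0,0]]' --hand '[1,1,1]'

```text
t: 17.3
ee_pos: [0.5637, -0.0372, 0.1981]
ee_rot: [180.0, -0.0, 60.1]
wrist_force: [-0.1, 0.9, -1.3]
opening: 0.34
grip_force: 32.4
```

```bash
python3 - <<'E'
from h import *
S()
E
```

```text
{'t': 17.3, 'joints': [38.66, 25.65, -48.5, 101.21, 21.38, 62.82, -46.87], 'ee_pos': [0.5637, -0.0372, 0.1981], 'ee_rot': [179.99, -0.01, 60.13], 'wrist_force': [-0.07, 0.85, -1.31], 'moment': [0.53, -0.07, 1.23], 'opening': 0.34, 'grip_force': 32.43}
```

Call:
drive_tool --dp '[[0,0,0],[0,0,0],[0,0,0],[0,0,0],[0,0,-0.01],[0,0,-0.02],[0,0,-0.04],[0,0,-0.02],[0,0,0],[0,0,0]]' --delta_rot '[[0,0,-6],[0,0,-8],[0,0,-7],[0,0,0],[0,0,0],[0,0,0],[0,0,0],[0,0,0],[0,0,0],[0,0,0]]' --hand '[1,1,1,1,1,1,1,1,1,1]'

```text
t: 18.3
ee_pos: [0.5636, -0.038, 0.2881]
ee_rot: [180.0, 0.0, 80.9]
wrist_force: [0.0, -0.0, -3.6]
opening: 0.339
grip_force: 28.7
```

```bash
python3 - <<'E'
from h import *
S()
s=snapshot("side");save(s,"s4")
a=s["frame"][:,:,::-1]
x0,y0=211,126
t=snapshot("top");save(t,"t4")
cv2.imwrite("pics/s4b.png",cv2.hconcat([cv2.resize(a[y0-35:y0+85,x0-20:x0+80],None,fx=5,fy=5,interpolation=cv2.INTER_CUBIC),cv2.resize(t["frame"][120:220,235:295,::-1],(300,600))]))
E
```

```text
{'t': 18.3, 'joints': [44.39, 22.34, -55.97, 94.9, 19.29, 73.07, -24.43], 'ee_pos': [0.5636, -0.038, 0.2881], 'ee_rot': [179.96, 0.05, 80.87], 'wrist_force': [0.04, -0.02, -3.55], 'moment': [0.01, -0.11, 0.04], 'opening': 0.34, 'grip_force': 28.67}
```

View pics/s4b.png

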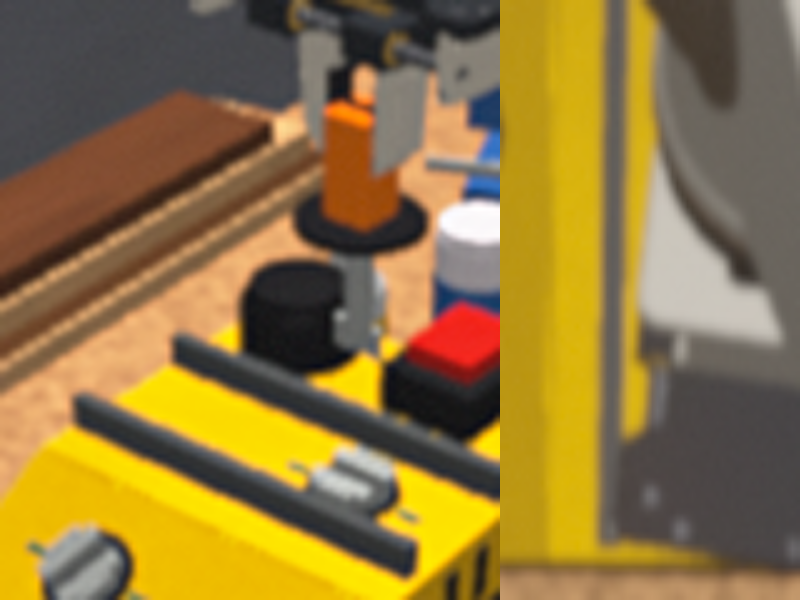

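```bash
cat >> h.py <<'E'
q=[.6164,.0072,-92.16]; uz=Rn.from_euler('z',q[2],degrees=True)
nv=uz.apply([-.5,0,np.sqrt(.75)]); ev=uz.apply([np.sqrt(.75),0,.5]); sv=uz.apply([0,1,0])
fl=np.array([.6653,.0875,.0697])+.005*nv
def slope(th,d,tw=4.,off=.0025,key=.092,floor=fl):
    """tool pose with the key's blade at screw angle th (deg), tip d above slot floor"""
    t=np.radians(th); kx=-(np.cos(t)*ev-np.sin(t)*sv); ky=np.cross(nv,kx)
    R=Rn.from_matrix(np.c_[ky,kx,-nv])*Rn.from_euler('z',tw,degrees=True)
    return floor+(key+d)*nv-off*R.apply([1,0,0]), R
E
python3 - <<'E'
from h import *
s=snapshot("side");t=snapshot("top")
m=np.array([.6653,.0875,.0697]);print("slope mid pred",pix(s,m),"seen 208.2,205.2; head top",pix(s,m+.015*nv))
st=env.get_state();p=np.array(st["ee_pos"]);R=Rn.from_euler('xyz',st["ee_rot"],degrees=True)
print("tip pred crop",[(pix(s,p+R.apply([.0025,y,.092]))-[191,91]+.5)*5-.5 for y in(-.015,0,.015)])
P,Ro=slope(15,.128);print(P,Ro.as_euler('xyz',degrees=True))
plan([(p*.5+P*.5+[0,0,.01],R*Rn.from_rotvec((R.inv()*Ro).as_rotvec()*.5),6),(P,Ro,6)],1)
E
```

```text
slope mid pred [207.50129417 205.71630195] seen 208.2,205.2; head top [205.33410785 203.39254077]
tip pred crop [array([376.88854997, 362.11590241]), array([356.97443613, 352.09687352]), array([337.39543197, 342.24644231])]
[0.6718757  0.1991266  0.26496268] [-151.37007655    9.36853113  161.23560571]
"dp": [[0.021, 0.006, 0.0], [0.02, 0.008, -0.001], [0.019, 0.01, -0.002], [0.018, 0.013, -0.003], [0.016, 0.014, -0.004], [0.014, 0.015, -0.004], [0.013, 0.018, -0.003], [0.011, 0.019, -0.003], [0.008, 0.02, -0.005], [0.006, 0.02, -0.005], [0.004, 0.021, -0.006], [0.001, 0.021, -0.007]]
"rot": [[1.4, -2.3, -6.3], [1.4, -2.3, -6.4], [1.5, -2.3, -6.3], [1.4, -2.3, -6.3], [1.4, -2.3, -6.3], [1.4, -2.3, -6.4], [1.4, -2.3, -6.3], [1.4, -2.3, -6.4], [1.5, -2.3, -6.3], [1.4, -2.2, -6.3], [1.4, -2.3, -6.3], [1.4, -2.3, -6.4]]
n 12
end [0.6715 0.1992 0.2652] [-151.4    9.3  161.3]
```

The deck screw reads as locked, its slot along the marks at (295,468) and (410,518). The blade is clear, with its tip at (357,350) as predicted. Moving to the slope.

Call:
drive_tool --dp '[[0.021,0.006,0.0],[0.02,0.008,-0.001],[0.019,0.01,-0.002],[0.018,0.013,-0.003],[0.016,0.014,-0.004],[0.014,0.015,-0.004],[0.013,0.018,-0.003],[0.011,0.019,-0.003],[0.008,0.02,-0.005],[0.006,0.02,-0.005],[0.004,0.021,-0.006],[0.001,0.021,-0.007]]' --delta_rot '[[1.4,-2.3,-6.3],[1.4,-2.3,-6.4],[1.5,-2.3,-6.3],[1.4,-2.3,-6.3],[1.4,-2.3,-6.3],[1.4,-2.3,-6.4],[1.4,-2.3,-6.3],[1.4,-2.3,-6.4],[1.5,-2.3,-6.3],[1.4,-2.2,-6.3],[1.4,-2.3,-6.3],[1.4,-2.3,-6.4]]' --hand '[1,1,1,1,1,1,1,1,1,1,1,1]'

```text
t: 19.7
ee_pos: [0.6725, 0.2006, 0.2646]
ee_rot: [-151.3, 9.3, 161.6]
wrist_force: [0.5, 1.2, -1.6]
opening: 0.334
grip_force: 29.1
```

Call:
drive_tool --dp '[[0,0,0],[0,0,0.02],[0,0,0.04],[0,0,0.03],[0,0,0.012],[0,0,0],[0,0,0]]' --delta_rot '[[0,0,0],[0,0,0],[0,0,0],[0,0,0],[0,0,0],[0,0,0],[0,0,0]]' --hand '[1,1,1,1,1,1,1]'

```text
t: 20.4
ee_pos: [0.6709, 0.1493, 0.1793]
ee_rot: [-151.5, 9.5, 161.3]
wrist_force: [-0.5, 0.2, -2.3]
opening: 0.331
grip_force: 29.1
```

```bash
python3 - <<'E'
from h import *
S()
s=snapshot("side");save(s,"s5");t=snapshot("top");save(t,"t5")
st=env.get_state();p=np.array(st["ee_pos"]);R=Rn.from_euler('xyz',st["ee_rot"],degrees=True)
P,Ro=slope(15,.026);print("err tool",R.inv().apply(P-p),(R.inv()*Ro).as_rotvec(degrees=True))
u=pix(s,fl).astype(int);x0,y0=u[0]-32,u[1]-60;w=pix(t,fl).astype(int);x1,y1=w[0]-36,w[1]-40
A=cv2.resize(s["frame"][y0:y0+90,x0:x0+64,::-1],None,fx=6,fy=6,interpolation=cv2.INTER_CUBIC)
B=cv2.resize(t["frame"][y1:y1+90,x1:x1+64,::-1],None,fx=6,fy=6,interpolation=cv2.INTER_CUBIC)
cv2.imwrite("pics/s5b.png",cv2.hconcat([A,B]))
a=lambda X:np.round((pix(s,X)-[x0,y0]+.5)*6-.5).tolist();b=lambda X:np.round((pix(t,X)-[x1,y1]+.5)*6-.5+[384,0]).tolist()
K=R*Rn.from_euler('z',-4,degrees=True)
tip=p+R.apply([.0025,0,.092]);ends=[tip+K.apply([0,y,0]) for y in(-.015,.015)]
for f in(a,b): print("tip",f(tip),[f(e) for e in ends],"guard",f(p+R.apply([.0025,0,.013])),"head c",f(fl+.01*nv),"marks mid",f(fl-.005*nv))
E
```

```text
{'t': 20.4, 'joints': [-0.36, 52.32, -52.7, 73.49, 57.87, 98.19, 14.46], 'ee_pos': [0.6709, 0.1493, 0.1793], 'ee_rot': [-151.55, 9.48, 161.25], 'wrist_force': [-0.49, 0.25, -2.34], 'moment': [1.0, -0.22, 0.04], 'opening': 0.33, 'grip_force': 29.11}
err tool [ 0.00094694 -0.00061877  0.00420084] [ 0.25650965  0.18794425 -0.01494682]
tip [169.0, 339.0] [[193.0, 317.0], [146.0, 362.0]] guard [94.0, 257.0] head c [191.0, 359.0] marks mid [204.0, 373.0]
tip [564.0, 225.0] [[593.0, 231.0], [535.0, 220.0]] guard [437.0, 175.0] head c [594.0, 240.0] marks mid [615.0, 249.0]
```

View pics/s5b.png

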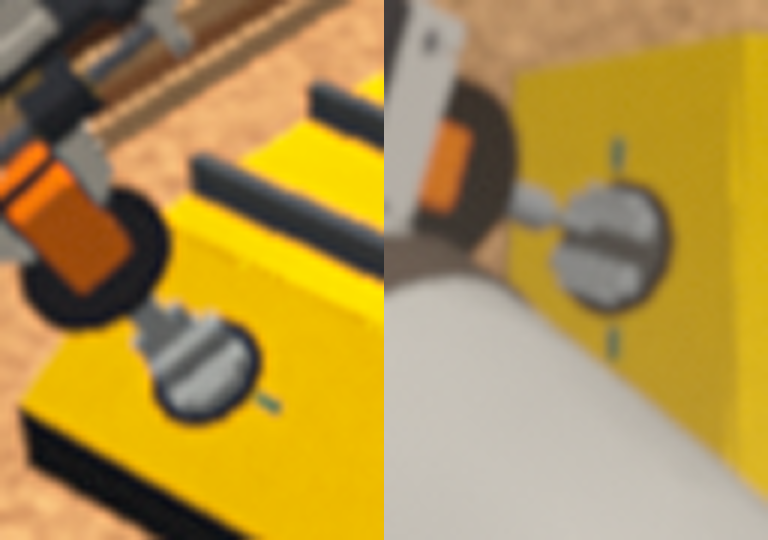

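The key is over the slope screw. The guard is seen at (95,258), as predicted. The marks' midpoint is (615,248) against a prediction of (615,249), and the blade points along the slot. Inserting.

Call:
drive_tool --dp '[[0.001,0,0.01],[0,0,0.01],[0,0,0.004],[0,0,0.002],[0,0,0],[0,0,0]]' --delta_rot '[[0.2,0.2,-1],[0,0,-1],[0,0,0],[0,0,0],[0,0,0],[0,0,0]]' --hand '[1,1,1,1,1,1]'

```text
t: 21.1
ee_pos: [0.6693, 0.136, 0.1559]
ee_rot: [-151.0, 8.3, 163.0]
wrist_force: [0.6, 0.1, -2.6]
opening: 0.33
grip_force: 29.1
```

```bash
cat >> h.py <<'E'
def rep(th=15,d=0,tw=0):
    S(); st=env.get_state();p=np.array(st["ee_pos"]);R=Rn.from_euler('xyz',st["ee_rot"],degrees=True)
    P,Ro=slope(th,d,tw); print("err tool",np.round(R.inv().apply(P-p),4),np.round((R.inv()*Ro).as_rotvec(degrees=True),1),"F tool",np.round(R.inv().apply(st["wrist_force"]),1),"M tool",np.round(R.inv().apply(st["moment"]),2))
E
python3 - <<'E'
from h import *
rep()
E
```

```text
{'t': 21.1, 'joints': [0.84, 53.3, -52.43, 75.41, 58.7, 96.45, 15.69], 'ee_pos': [0.6693, 0.136, 0.1559], 'ee_rot': [-151.01, 8.34, 162.97], 'wrist_force': [0.58, 0.11, -2.59], 'moment': [1.0, -0.23, 0.01], 'opening': 0.33, 'grip_force': 29.11}
err tool [-0.0001  0.0004  0.002 ] [-0.1 -0.1 -2. ] F tool [-0.1  1.5  2.2] M tool [-1.02  0.13  0.08]
```

Call:
drive_tool --dp '[[0,0,0.001],[0,0,0],[0,-0.001,0],[0,0,0],[0,0,0],[0,-0.001,0],[0,0,0],[0,0,0],[0,-0.001,0],[0,0,0],[0,0,0]]' --delta_rot '[[0,0,6],[0,0,7],[0,0,7],[0,0,8],[0,0,8],[0,0,8],[0,0,8],[0,0,8],[0,0,8],[0,0,8],[0,0,0]]' --hand '[1,1,1,1,1,1,1,1,1,1,1]'

```text
t: 22.2
ee_pos: [0.6674, 0.1341, 0.1562]
ee_rot: [178.2, 30.0, 84.3]
wrist_force: [1.6, -0.6, -3.1]
opening: 0.331
grip_force: 29.1
```

```bash
python3 - <<'E'
from h import *
rep(90,0,0)
E
```

```text
{'t': 22.2, 'joints': [-3.87, 48.95, -41.8, 76.15, 51.58, 91.22, -57.34], 'ee_pos': [0.6674, 0.1341, 0.1562], 'ee_rot': [178.25, 30.05, 84.27], 'wrist_force': [1.59, -0.55, -3.11], 'moment': [0.86, -0.32, 0.07], 'opening': 0.33, 'grip_force': 29.13}
err tool [ 0.0004 -0.0003  0.0012] [-0.   0.1 -3.1] F tool [1.2 1.5 2.9] M tool [-0.24  0.88  0.08]
```

Call:
drive_tool --dp '[[0,0,0],[0,-0.001,0],[0,0,0],[0,0,0],[0,0,0]]' --delta_rot '[[0,0,6],[0,0,6],[0,0,5],[0,0,4],[0,0,0]]' --hand '[1,1,1,1,1]'

```text
t: 22.7
ee_pos: [0.6664, 0.1342, 0.1562]
ee_rot: [166.9, 27.3, 60.8]
wrist_force: [2.1, -1.4, -1.9]
opening: 0.336
grip_force: 30.8
```

```bash
python3 - <<'E'
from h import *
rep(90,0,0)
E
```

```text
{'t': 22.7, 'joints': [-5.48, 47.88, -38.66, 76.38, 49.55, 89.86, -77.13], 'ee_pos': [0.6664, 0.1342, 0.1562], 'ee_rot': [166.86, 27.35, 60.85], 'wrist_force': [2.06, -1.4, -1.91], 'moment': [0.41, -0.28, 1.09], 'opening': 0.34, 'grip_force': 30.8}
err tool [0.0006 0.0005 0.0013] [ -0.    0.1 -23.8] F tool [0.7 2.  2.3] M tool [-0.54  0.69 -0.81]
```

Call:
drive_tool --dp '[[0,0,0],[0,0,0],[0,0,0]]' --delta_rot '[[0,0,3],[0,0,2],[0,0,0]]' --hand '[1,1,1]'

```text
t: 23.0
ee_pos: [0.6661, 0.1349, 0.1559]
ee_rot: [164.5, 26.1, 55.5]
wrist_force: [2.9, -0.1, -1.3]
opening: 0.343
grip_force: 33.2
```

```bash
python3 - <<'E'
from h import *
rep(90,0,0)
E
```

```text
{'t': 23.0, 'joints': [-5.89, 47.66, -37.92, 76.41, 49.03, 89.52, -81.83], 'ee_pos': [0.6661, 0.1349, 0.1559], 'ee_rot': [164.51, 26.09, 55.55], 'wrist_force': [2.88, -0.09, -1.29], 'moment': [0.64, 0.02, 1.53], 'opening': 0.34, 'grip_force': 33.23}
err tool [0.0001 0.0011 0.0014] [ -0.    0.1 -28.7] F tool [2.  2.2 1.1] M tool [-0.33  0.91 -1.35]
```

Call:
drive_tool --dp '[[0,0,0],[0,0,0],[0,0,0],[0,0,0],[0,0,-0.01],[0,0,-0.02],[0,0,-0.04],[0,0,-0.04],[0,0,-0.01],[0,0,0]]' --delta_rot '[[0,0,-6],[0,0,-8],[0,0,-8],[0,0,0],[0,0,0],[0,0,0],[0,0,0],[0,0,0],[0,0,0],[0,0,0]]' --hand '[1,1,1,1,1,1,1,1,1,1]'

```text
t: 24.0
ee_pos: [0.6685, 0.1967, 0.2614]
ee_rot: [175.9, 29.7, 79.7]
wrist_force: [-0.0, 0.1, -3.2]
opening: 0.333
grip_force: 28.5
```

```bash
python3 - <<'E'
from h import *
S()
st=env.get_state();p=np.array(st["ee_pos"]);R=Rn.from_euler('xyz',st["ee_rot"],degrees=True);Ro=down(75)
s=snapshot("side");save(s,"s6");t=snapshot("top");save(t,"t6")
u=pix(s,[.615,.03,.09]).astype(int);print(u)
cv2.imwrite("pics/s6b.png",cv2.hconcat([cv2.resize(s["frame"][u[1]-40:u[1]+40,u[0]-42:u[0]+42,::-1],None,fx=6,fy=6,interpolation=cv2.INTER_CUBIC),cv2.resize(t["frame"][120:200,215:265,::-1],None,fx=6,fy=6,interpolation=cv2.INTER_CUBIC)]))
plan([((.64,.11,.28),down(75),5),((.464,-.345,.275),down(75),13)],1)
E
```

```text
{'t': 24.0, 'joints': [-10.03, 46.58, -42.56, 65.21, 48.87, 102.01, -57.89], 'ee_pos': [0.6685, 0.1967, 0.2614], 'ee_rot': [175.89, 29.67, 79.73], 'wrist_force': [-0.04, 0.06, -3.2], 'moment': [0.86, -0.15, -0.03], 'opening': 0.33, 'grip_force': 28.5}
[233 196]
"dp": [[-0.017, -0.003, 0.005], [-0.018, -0.002, 0.003], [-0.018, -0.003, 0.001], [-0.018, -0.001, -0.001], [-0.018, -0.002, -0.002], [-0.037, -0.004, 0.0], [-0.038, -0.004, 0.001], [-0.037, -0.004, 0.0], [-0.037, -0.004, 0.0], [-0.037, -0.004, 0.001], [-0.038, -0.004, 0.0], [-0.037, -0.004, 0.0]]
"rot": [[1.0, 6.0, 1.1], [1.0, 5.9, 1.2], [1.0, 6.0, 1.1], [1.0, 5.9, 1.1], [1.0, 6.0, 1.1], [0.0, 0.0, 0.0], [0.0, 0.0, 0.0], [0.0, 0.0, 0.0], [0.0, 0.0, 0.0], [0.0, 0.0, 0.0], [0.0, 0.0, 0.0], [0.0, 0.0, 0.0]]
n 12
"dp": [[-0.037, -0.004, 0.001], [-0.038, -0.004, 0.0], [-0.037, -0.004, 0.0], [-0.037, -0.004, 0.001], [-0.037, -0.004, 0.0], [-0.038, -0.004, 0.0]]
"rot": [[0.0, 0.0, 0.0], [0.0, 0.0, 0.0], [0.0, 0.0, 0.0], [0.0, 0.0, 0.0], [0.0, 0.0, 0.0], [0.0, 0.0, 0.0]]
n 6
end [ 0.4643 -0.3454  0.2754] [180.  -0.  75.]
```

View pics/s6b.png

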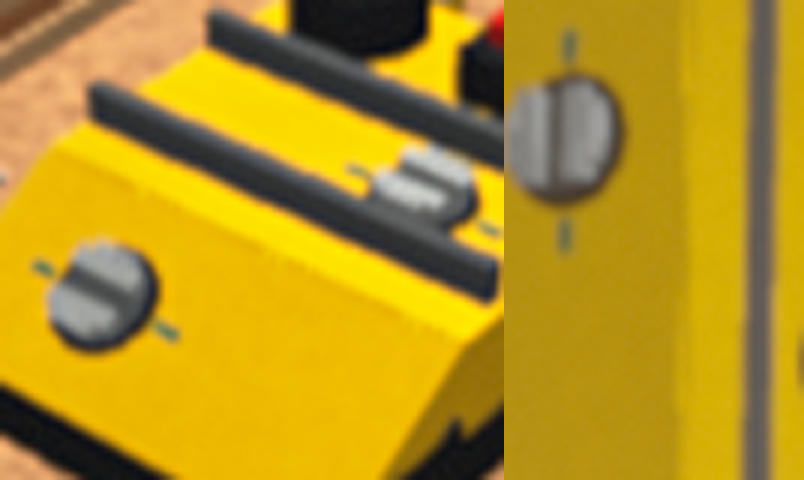

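Both slots line up with their green marks: the slope marks at (42,268) and (168,330), the deck marks at (358,172) and (488,228). Both screws are locked, so I'm returning the key.

Call:
drive_tool --dp '[[-0.017,-0.003,0.005],[-0.018,-0.002,0.003],[-0.018,-0.003,0.001],[-0.018,-0.001,-0.001],[-0.018,-0.002,-0.002],[-0.037,-0.004,0.0],[-0.038,-0.004,0.001],[-0.037,-0.004,0.0],[-0.037,-0.004,0.0],[-0.037,-0.004,0.001],[-0.038,-0.004,0.0],[-0.037,-0.004,0.0]]' --delta_rot '[[1,6,1.1],[1,5.9,1.2],[1,6,1.1],[1,5.9,1.1],[1,6,1.1],[0,0,0],[0,0,0],[0,0,0],[0,0,0],[0,0,0],[0,0,0],[0,0,0]]' --hand '[1,1,1,1,1,1,1,1,1,1,1,1]'

```text
t: 25.3
ee_pos: [0.5426, -0.1378, 0.2758]
ee_rot: [-179.8, -0.0, 74.9]
wrist_force: [0.4, -1.1, -2.6]
opening: 0.326
grip_force: 29.9
```

Call:
drive_tool --dp '[[-0.037,-0.004,0],[-0.038,-0.004,0],[-0.037,-0.004,0],[-0.037,-0.004,0],[-0.037,-0.004,0],[-0.038,-0.004,0],[0,0,0],[0,0,0],[0,0,0],[0,0,0]]' --delta_rot '[[0,0,0],[0,0,0],[0,0,0],[0,0,0],[0,0,0],[0,0,0],[0,0,-7.5],[0,0,-7.5],[0,0,0],[0,0,0]]' --hand '[1,1,1,1,1,1,1,1,1,1]'

```text
t: 26.3
ee_pos: [0.4633, -0.345, 0.2761]
ee_rot: [-179.9, -0.2, 89.8]
wrist_force: [0.2, -0.1, -2.7]
opening: 0.326
grip_force: 29.9
```

```bash
python3 - <<'E'
from h import *
S()
plan([((.4585,-.3455,.215),down(90),3),((.4585,-.3455,.126),down(90),4)],1)
E
```

```text
{'t': 26.3, 'joints': [78.65, 26.56, -60.12, 93.82, 23.65, 73.73, 14.13], 'ee_pos': [0.4633, -0.345, 0.2761], 'ee_rot': [-179.95, -0.2, 89.81], 'wrist_force': [0.16, -0.12, -2.75], 'moment': [-0.06, -0.11, -0.01], 'opening': 0.33, 'grip_force': 29.88}
"dp": [[0.0, -0.002, 0.02], [0.0, -0.001, 0.021], [-0.001, -0.002, 0.02], [0.0, 0.0, 0.022], [0.0, 0.0, 0.023], [0.0, 0.0, 0.022], [0.0, 0.0, 0.022]]
"rot": [[0.0, -0.1, -0.1], [0.0, 0.0, 0.0], [-0.1, -0.1, -0.1], [0.0, 0.0, 0.0], [0.0, 0.0, 0.0], [0.0, 0.0, 0.0], [0.0, 0.0, 0.0]]
n 7
end [ 0.4583 -0.3458  0.1261] [180.   0.  90.]
```

Call:
drive_tool --dp '[[0,-0.002,0.02],[0,-0.001,0.021],[0,-0.002,0.02],[0,0,0.022],[0,0,0.023],[0,0,0.022],[0,0,0.022],[0,0,0.006],[0,0,0.003],[0,0,0.002],[0,0,0]]' --delta_rot '[[0,0,0],[0,0,0],[0,0,0],[0,0,0],[0,0,0],[0,0,0],[0,0,0],[0,0,0],[0,0,0],[0,0,0],[0,0,0]]' --hand '[1,1,1,1,1,1,1,1,1,1,1]'

```text
t: 27.4
ee_pos: [0.4607, -0.3446, 0.1173]
ee_rot: [179.9, -0.1, 90.1]
wrist_force: [0.6, 0.4, -3.1]
opening: 0.329
grip_force: 29.9
```

Call:
drive_tool --dp '[[0,-0.001,0.002],[0,0,0.002],[0,0,0]]' --delta_rot '[[0,0,0],[0,0,0],[0,0,0]]' --hand '[1,1,1]'

```text
t: 27.7
ee_pos: [0.4597, -0.3445, 0.1133]
ee_rot: [179.9, -0.1, 90.1]
wrist_force: [-0.3, 0.0, 1.6]
opening: 0.324
grip_force: 30.0
```

Call:
drive_tool --dp '[[0,0,0],[0,0,0],[0,0,0],[0,0,0],[0,0,0],[0,0,-0.02],[0,0,-0.04],[0,0,-0.04],[0,0,-0.03],[-0.04,0,0],[-0.04,0,0],[-0.03,0,0]]' --delta_rot '[[0,0,0],[0,0,0],[0,0,0],[0,0,0],[0,0,0],[0,0,0],[0,0,0],[0,0,0],[0,0,0],[0,0,0],[0,0,0],[0,0,0]]' --hand '[0.2,0,-0.5,-1,-1,-1,-1,-1,-1,-1,-1,-1]'

```text
t: 28.9
ee_pos: [0.4584, -0.4577, 0.2426]
ee_rot: [179.9, -0.0, 90.0]
wrist_force: [-0.3, 0.3, -0.6]
opening: 1.003
grip_force: 0.0
```

Call:
drive_tool --dp '[[-0.03,-0.04,0],[-0.03,-0.04,0],[-0.02,-0.04,0],[0,0,0],[0,0,0]]' --delta_rot '[[0,0,0],[0,0,0],[0,0,0],[0,0,0],[0,0,0]]' --hand '[-1,-1,-1,-1,-1]'

```text
t: 29.4
ee_pos: [0.3375, -0.5358, 0.2416]
ee_rot: [179.9, -0.1, 89.9]
wrist_force: [0.8, 0.3, -0.1]
opening: 1.001
grip_force: 0.0
```

```bash
python3 - <<'E'
from h import *
S()
s=snapshot("side");save(s,"s7");t=snapshot("top");save(t,"t7")
cv2.imwrite("pics/f.png",cv2.hconcat([cv2.resize(s["frame"][:,:,::-1],(400,300)),cv2.resize(t["frame"][:,:,::-1],(400,300))]))
a=cv2.hconcat([cv2.resize(s["frame"][130:200,310:385,::-1],(400,373)),cv2.resize(t["frame"][190:260,365:440,::-1],(400,373))])
cv2.imwrite("pics/f.png",cv2.vconcat([a,cv2.resize(t["frame"][95:315,70:450,::-1],(800,227))]))
E
```

```text
{'t': 29.4, 'joints': [93.32, 33.65, -55.81, 88.31, 28.41, 73.36, 33.59], 'ee_pos': [0.3375, -0.5358, 0.2416], 'ee_rot': [179.93, -0.15, 89.88], 'wrist_force': [0.82, 0.31, -0.09], 'moment': [-0.03, -0.2, 0.01], 'opening': 1.0, 'grip_force': 0.0}
```

View pics/f.png

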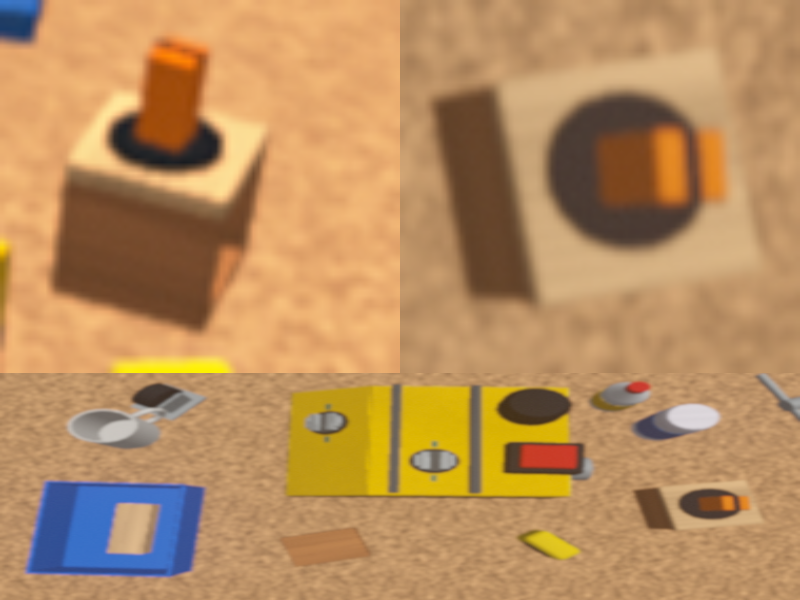

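The key hangs upright in the stand at (172,140) in the crop. The offcut is in the bin at (133,528), and both slots run along their marks at (325,422) and (434,460). The bystanders have not moved.

```bash
python3 -c "
from h import *
print(workorder.hand_in())"
```

```text
the job is handed in; nothing more can be done
None
```

The job is handed in at about 29 s of the 72 s allowed: the offcut is in the blue bin, both fasteners were turned with the key to their stops, the key hangs upright in its stand, and the final pictures show nothing else moved.

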